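Put the ink bottles away in the ink tray

TASK

Tidy the ink away into the plywood tray: stand the two large dropper bottles (the ones with a rubber bulb on the cap) in the two wide compartments and the two small dropper bottles in the two empty narrow ones, each upright on the tray's floor and set down gently. They are glass, so do not knock any over or drop them, and leave the two flat-capped bottles and the squat jar standing where they are.

Things in the scene. Friction and masses are not known exactly. Their poses are not given: they have to be found in the camera images.
- ink_large_a: First large dropper bottle of ink: round amber glass 50 mm in diameter, straight up to 54 mm, pale label, shoulder tapering to 66 mm; ribbed black collar 28 mm in diameter from 66 to 84 mm; grey rubber bulb 17 mm in diameter, up to 108 mm. 0.12 to 0.22 kg. Origin: centre of its underside, z up its axis. Lift it by collar or glass.
- ink_large_b: Second, identical large dropper bottle of ink: round amber glass 50 mm in diameter, straight up to 54 mm, pale label, shoulder tapering to 66 mm; ribbed black collar 28 mm in diameter from 66 to 84 mm; grey rubber bulb 17 mm in diameter, up to 108 mm. 0.12 to 0.22 kg. Origin: centre of its underside, z up its axis. Lift it by collar or glass.
- ink_small_a: First small dropper bottle of ink: round amber glass 32 mm in diameter, straight up to 46 mm, pale label, shoulder tapering to 56 mm; ribbed black collar 21 mm in diameter from 56 to 70 mm; grey rubber bulb 13 mm in diameter, up to 88 mm. 0.05 to 0.09 kg. Origin: centre of its underside, z up its axis. Lift it by collar or glass.
- ink_small_b: Second, identical small dropper bottle of ink: round amber glass 32 mm in diameter, straight up to 46 mm, pale label, shoulder tapering to 56 mm; ribbed black collar 21 mm in diameter from 56 to 70 mm; grey rubber bulb 13 mm in diameter, up to 88 mm. 0.05 to 0.09 kg. Origin: centre of its underside, z up its axis. Lift it by collar or glass.
- flat_large: Not for the tray: same amber glass as the large ink bottle (50 mm in diameter) but with a flat black screw cap, 37 mm in diameter, from 66 to 80 mm, and no bulb. Origin at the centre of its underside, z up.
- flat_small: Not for the tray: same amber glass as the small ink bottle (32 mm in diameter) but with a flat black screw cap, 25 mm in diameter, from 56 to 68 mm, and no bulb. Origin at the centre of its underside, z up.
- jar: Not for the tray: squat clear glass jar of white gouache with a flat black lid, 52 mm in diameter, 44 mm high. Origin at the centre of its underside, z up.
- tray: Fixed plywood tray, 142 (x) by 169 (y) by 36 mm high, floor 6 mm thick, dividers 32 mm high. Origin: centre of underside. Wide compartments, 76 mm square, centred at x 27, y -40.5 and 40.5 mm. Narrow ones, 49 mm square, centred at x -40.5, y -54, 0 and 54 mm; the one at y 54 holds a brass nib tin, the other two are empty. Lies left or right on the desk, turned up to 90 degrees; a black paint tin lies opposite.

How it is judged:
By the outcome, as a careful person would: the job done as asked, in the order asked, and still so for the second after the job is handed in, with the robot touching nothing.
It also fails if it takes over 96 s, if anything falls off the work surface, if the arm or the gripper's body presses on something with over 40 N, if the wrist force passes 120 N, or if a joint passes its speed limit or range.

ROBOT

A 7-joint arm with a two-finger parallel gripper is mounted at the origin on the work surface. World frame = base frame: x ahead of the robot, y to its left, z up, the work surface at z = 0. Lengths are in m, angles in rad, forces in N, time in s.
With the tool pointing down it reaches from about 0.35 to 0.775 m from the base axis. Payload 3.1 kg.
Tool frame: the origin (TCP) lies midway between the tips of the shut fingers; the grasp point (between the pads) lies 19 mm behind it (env.grip_depth is the distance from the TCP to the grasp point, in m); z points along the fingers, y is the line along which they close (so a half turn about z gives the same grasp; the last joint's range is limited). The gripper opens to 85 mm and grips with 20 to 120 N. Pads are 22 mm wide; open, the fingers measure 114 mm over their backs; the gripper's body (76 mm by 85 mm) begins 54 mm behind the grasp point. The pads swing forward as they close: fully open they stand 13 mm farther back than shut.
Start: joints at [-1.303, 0.311, 0.014, 1.512, -0.004, 1.319, -0.027], TCP at [0.168, 0.524, 0.231] pointing down, gripper open.
Joint ranges: [-2.7, 2.7], [-0.3, 1.91], [-1.27, 1.3], [0.12, 2.57], [-1.44, 4.58], [0.2, 2.03], [-3.05, 3.05]. Speed limits (rad/s): [2.79, 2.79, 3.14, 3.14, 3.14, 3.14, 3.14].

INTERFACE

Orientations are given as a rotation vector (axis times angle).
In Python, from rig import env gives the robot as it stands.
- The arm moves only by the tool send_rows, never from a script. Its argument "deltas" is a list of rows, each an object with "travel": the shift along the world's x, y, z in m, a list of three; "turn": the turn, a rotation vector about the world's x, y, z in degrees, a list of three. In form: [{"travel": [dx, dy, dz], "turn": [rx, ry, rz]}, ...]. A call has 1 to 5 rows; each row is the pose to reach, as a shift and turn from the pose commanded when the call began; what a row does not reach only later rows make up. A row lasts 1/12 s, in which the tool goes at most 41.7 mm and 7.16 degrees, less where a joint would pass 70% of its speed; a pose out of reach is approached as far as the arm can. A call with a gripper value outside its range is refused whole. "hand" is the finger opening in m, from 0 to 0.0854, set as the call begins (left out, the last holds). The fingers move at their own pace and stop on an object; "force" is the grip in N (left out, the last holds). Time passes only in rows, so rows that repeat a pose let the fingers close. It gives the time, the measured TCP pose, the force, the opening and the grip force at its end, in the units of the state.
- env.read_state(): the state, without advancing time (a new reading comes with each control period).
- env.capture(name): name is "side" or "top" or "wrist"; returns (picture, depth): 480x640x3 uint8, blue, green, red; 480x640 float32, m along the optical axis (not along the pixel's ray), 0 where there is no reading.
- env.camera_info(name): a dict with "camera_matrix" (3x3 intrinsics, pixels), "R" (3x3) and "t" (3): a world point X has camera coordinates R X + t. Camera axes: x right, y down, z forward; pixel columns grow to the right and rows downward; lengths in m; the calibration is good to about 2 mm. A picture is of the moment at which its call begins: read the wrist's pose just before it. camera_info takes no time and is no camera call; for the wrist camera it gives the pose at the moment of the call.
- env.sign_off(): hands the job in; it is judged then, once.
The state is a dict: "t": time; "q": joint angles; "joint_vel": joint speeds; "joint_efforts": joint torques, N m; "ee_pos": TCP position; "tool_rot": TCP orientation; "wrist_force": force on the tool from outside, world axes, zero at the start; "ft_torque": the same for the moment, N m; "grip_width": finger opening in m; "grasp_force": force on a finger pad.
Only numpy, scipy, OpenCV 4.12 (cv2) and the standard library are available. Lean on these libraries where they do the work, as an engineer would, in place of code of your own. Each camera call takes 0.05 s, during which the arm holds its last target. There are 200 camera calls.

## Working session

There is one attempt and no reset: what is moved stays moved. The work goes in short steps, Python scripts to look and compute and a tool call to move; the robot and the scene stay as the last step left them, time stands still between calls to the robot, and variables do not carry over. Pictures are saved under pics/ and viewed, at most 14 in all, crops included, and the job is handed in when it is done.

Besides the shell and the picture viewer there is one more tool, called after "Call:" as name(argument=value, ...), one argument or row to a line, values as JSON. send_rows: Moves the arm, as the interface text tells. Its arguments: {"type":"object","properties":{"deltas":{"type":"array"},"hand":{"type":"number"},"force":{"type":"number"}},"required":["deltas"]}

```bash
mkdir -p pics; ls
python3 - <<'E'
from rig import env
import cv2,numpy as np
s=env.read_state();print({k:np.round(v,3) for k,v in s.items()})
for n in("top","side"):
    p,d=env.capture(n);cv2.imwrite(f"pics/{n}0.png",p);np.save(f"{n}0.npy",d)
    c=env.camera_info(n);print(n,c["camera_matrix"],np.round(c["R"],3),np.round(c["t"],3),-c["R"].T@c["t"])
E
```

```text
pics
{'t': np.float64(0.0), 'q': array([-1.303,  0.312,  0.014,  1.513, -0.004,  1.319, -0.027]), 'joint_vel': array([-0.   ,  0.001, -0.   , -0.   ,  0.   , -0.   ,  0.001]), 'joint_efforts': array([-0.0000e+00, -3.7991e+01,  1.4600e-01, -2.3059e+01,  1.2000e-02,
        1.3000e-02,  0.0000e+00]), 'ee_pos': array([0.167, 0.523, 0.23 ]), 'tool_rot': array([-0.484, -3.104,  0.004]), 'wrist_force': array([-0.85 ,  0.352, -0.609]), 'ft_torque': array([ 0.022, -0.028, -0.008]), 'grasp_force': np.float64(0.0), 'grip_width': np.float64(0.086)}
top [[505.51426388   0.         314.72142568]
 [  0.         505.51426388 238.91129195]
 [  0.           0.           1.        ]] [[-0.025 -1.     0.005]
 [-0.997  0.025 -0.07 ]
 [ 0.069 -0.007 -0.998]] [0.015 0.536 0.848] [0.47638965 0.00735718 0.88323717]
side [[494.20077527   0.         314.30459277]
 [  0.         494.20077527 231.08095965]
 [  0.           0.           1.        ]] [[ 0.992 -0.123 -0.006]
 [-0.076 -0.579 -0.811]
 [ 0.097  0.806 -0.584]] [-0.561  0.096  0.703] [ 0.49653687 -0.58028714  0.48551718]
```

View pics/top0.png

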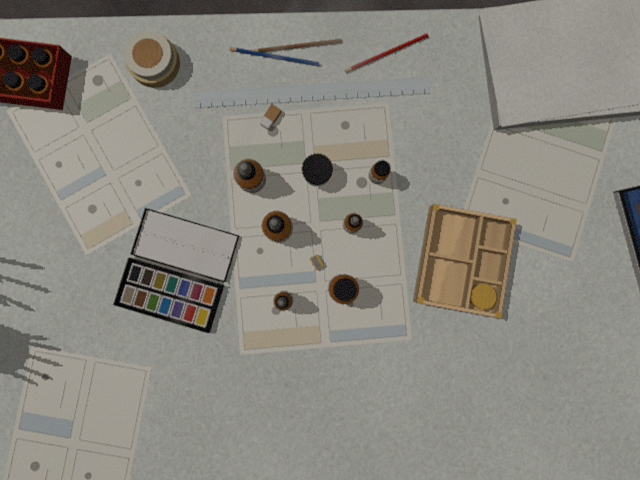

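View pics/side0.png

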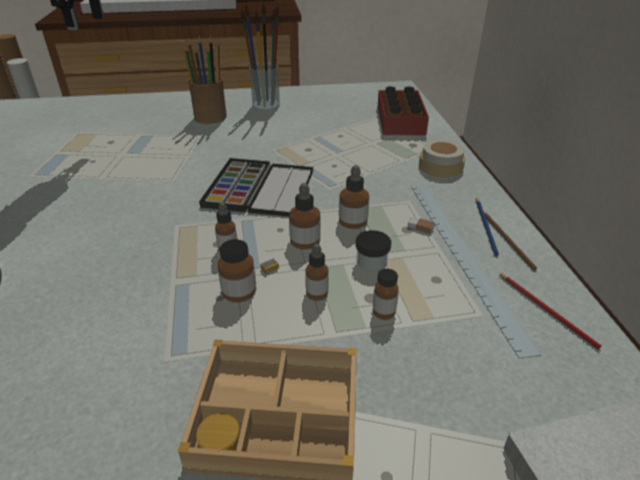

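The top view shows large droppers at (249,175) and (277,226), small droppers at (353,223) and (283,301), the flat-capped bottles at (344,290) and (380,171), and the jar at (317,169). The tray is centred near (466,261), with its wide compartments on the left (+y) and the tin at (484,297). The side view agrees.

```bash
cat > h.py <<'E'
import numpy as np,cv2
def cloud(d,c):
    v,u=np.mgrid[:480,:640];K=c["camera_matrix"]
    P=np.stack([(u-K[0,2])*d/K[0,0],(v-K[1,2])*d/K[1,1],d],-1)
    return (P-c["t"])@c["R"]
def ray(c,uv,z):
    K=c["camera_matrix"];r=c["R"].T@np.linalg.solve(K,[uv[0],uv[1],1.]);o=-c["R"].T@c["t"]
    return o+r*(z-o[2])/r[2]
E
python3 - <<'E'
from rig import env
import cv2,numpy as np
from h import *
C={n:env.camera_info(n) for n in("top","side")}
W={n:cloud(np.load(n+"0.npy"),C[n]) for n in C}
seeds={"LA":(249,175),"LB":(277,226),"SA":(353,223),"SB":(283,301),"FL":(344,290),"FS":(380,171),"jar":(317,169)}
for k,uv in seeds.items():
    ht={"L":.108,"S":.088,"F":.07,"j":.044}[k[0]]
    p=ray(C["top"],uv,ht*.8)
    for n in C:
        w=W[n];m=(np.hypot(w[...,0]-p[0],w[...,1]-p[1])<.035)&(w[...,2]>.02)&(np.load(n+"0.npy")>0)
        q=w[m];
        if not len(q): print(k,n,"none");continue
        zt=np.percentile(q[:,2],99);b=q[q[:,2]>zt-.012]
        print(k,n,np.round(uv and p,3),"top z",zt.round(3),"mid",((b.min(0)+b.max(0))/2).round(4),"ext",np.ptp(b,0).round(3),len(b))
        if n=="top": print('   glass',[(np.percentile(q[:,i],2).round(4),np.percentile(q[:,i],98).round(4)) for i in(0,1)])
p0=cv2.imread("pics/top0.png");w=W["top"]
m=((w[...,2]>.029)&(w[...,2]<.043)&(np.hypot(w[...,0]-.45,w[...,1]+.27)<.13)).astype(np.uint8)
hsv=cv2.cvtColor(p0,cv2.COLOR_BGR2HSV);t=((hsv[...,1]>70)&(hsv[...,0]<30)).astype(np.uint8)
t[:,:405]=0;t[:190]=0;t[330:]=0;t[:,530:]=0
for mm in(m,t):
    pts=np.argwhere(mm)[:,::-1].astype(np.float32);h=cv2.boxPoints(cv2.minAreaRect(pts))
    cs=np.array([ray(C["top"],u,.036) for u in h]);print(h.round(0).tolist(),cs.round(3).tolist(),cs.mean(0),[np.linalg.norm(cs[i]-cs[i-1]).round(4) for i in range(4)],np.degrees(np.arctan2(*(cs[1]-cs[0])[[1,0]])))
E
```

```text
LA top [0.636 0.104 0.086] top z 0.109 mid [0.6465 0.11   0.1046] ext [0.016 0.016 0.013] 90
   glass [(np.float64(0.6223), np.float64(0.6669)), (np.float64(0.0863), np.float64(0.1312))]
LA side [0.636 0.104 0.086] top z 0.106 mid [0.6461 0.1067 0.1013] ext [0.015 0.015 0.014] 89
LB top [0.554 0.061 0.086] top z 0.109 mid [0.5587 0.0648 0.1046] ext [0.016 0.016 0.011] 89
   glass [(np.float64(0.5347), np.float64(0.58)), (np.float64(0.0417), np.float64(0.0863))]
LB side [0.554 0.061 0.086] top z 0.107 mid [0.5583 0.0604 0.1019] ext [0.016 0.013 0.013] 97
SA top [ 0.557 -0.061  0.07 ] top z 0.09 mid [ 0.5615 -0.0622  0.0865] ext [0.011 0.011 0.011] 47
   glass [(np.float64(0.5466), np.float64(0.5758)), (np.float64(-0.0761), np.float64(-0.0473))]
SA side [ 0.557 -0.061  0.07 ] top z 0.088 mid [ 0.5613 -0.0664  0.0823] ext [0.012 0.011 0.012] 85
SB top [0.435 0.055 0.07 ] top z 0.089 mid [0.4346 0.0583 0.0848] ext [0.011 0.011 0.01 ] 50
   glass [(np.float64(0.4205), np.float64(0.4497)), (np.float64(0.0428), np.float64(0.0714))]
SB side [0.435 0.055 0.07 ] top z 0.088 mid [0.4335 0.0538 
[... 823 characters left out ...]
r side [ 0.654 -0.005  0.035] top z 0.046 mid [ 0.6541 -0.0074  0.0406] ext [0.052 0.052 0.013] 747
[[415.0, 303.0], [432.0, 203.0], [518.0, 218.0], [500.0, 317.0]] [[0.425, -0.163, 0.036], [0.591, -0.198, 0.036], [0.562, -0.342, 0.036], [0.397, -0.304, 0.036]] [ 0.4936234  -0.25169576  0.036     ] [np.float64(0.1441), np.float64(0.1699), np.float64(0.1461), np.float64(0.1697)] -12.085566518203656
[[412.0, 303.0], [430.0, 203.0], [518.0, 218.0], [501.0, 318.0]] [[0.425, -0.158, 0.036], [0.592, -0.194, 0.036], [0.562, -0.343, 0.036], [0.395, -0.305, 0.036]] [ 0.49363926 -0.24999521  0.036     ] [np.float64(0.1494), np.float64(0.1712), np.float64(0.1515), np.float64(0.171)] -12.149936321421935
```

Call:
send_rows(
  deltas=[
    {"travel": [0.03,-0.026,0],"turn": [0,0,1]},
    {"travel": [0.06,-0.052,0],"turn": [0,0,2]},
    {"travel": [0.09,-0.078,0],"turn": [0,0,3]},
    {"travel": [0.12,-0.104,0],"turn": [0,0,4]},
    {"travel": [0.15,-0.13,0],"turn": [0,0,5.5]},
  ],
  hand=0.06,
  force=30,
)

```text
t: 0.52
ee_pos: [0.3185, 0.3921, 0.2309]
tool_rot: [-0.333, -3.124, 0.001]
wrist_force: [2.1, 0.1, -0.3]
grip_width: 0.0603
grasp_force: 0.0
```

Call:
send_rows(
  deltas=[
    {"travel": [0.03,-0.026,0],"turn": [0,0,0]},
    {"travel": [0.06,-0.052,0],"turn": [0,0,0]},
    {"travel": [0.09,-0.078,0],"turn": [0,0,0]},
    {"travel": [0.12,-0.104,0],"turn": [0,0,0]},
    {"travel": [0.15,-0.13,0],"turn": [0,0,0]},
  ],
)

```text
t: 0.93
ee_pos: [0.4685, 0.2622, 0.231]
tool_rot: [-0.335, -3.123, 0.0]
wrist_force: [0.7, 0.3, -0.2]
grip_width: 0.0602
grasp_force: 0.0
```

Call:
send_rows(
  deltas=[
    {"travel": [0.03,-0.026,0],"turn": [0,0,0]},
    {"travel": [0.06,-0.052,0],"turn": [0,0,0]},
    {"travel": [0.085,-0.074,0],"turn": [0,0,0]},
    {"travel": [0.1,-0.087,0],"turn": [0,0,0]},
    {"travel": [0.1,-0.087,0],"turn": [0,0,0]},
  ],
)

```text
t: 1.35
ee_pos: [0.5711, 0.1698, 0.2303]
tool_rot: [0.35, 3.12, -0.008]
wrist_force: [-0.1, -1.2, 0.3]
grip_width: 0.0598
grasp_force: 0.0
```

```bash
cat > look.py <<'E'
import sys;from rig import env
from h import *
def see(name):
    for _ in range(2):s=env.read_state();print(np.round(s["ee_pos"],4),np.round(s["joint_vel"],2),s["t"])
    c=env.camera_info("wrist");p,d=env.capture("wrist");cv2.imwrite(f"pics/{name}.png",p)
    w=cloud(d,c);w[d<=0]=np.nan
    print("cam",(-c["R"].T@c["t"]).round(3),"seen x",np.nanpercentile(w[...,0],[2,98]).round(3),"y",np.nanpercentile(w[...,1],[2,98]).round(3))
    return p,d,c,w
def bulb(w,p,zlo,r=.03):
    m=(np.hypot(w[...,0]-p[0],w[...,1]-p[1])<r)&(w[...,2]>zlo);q=w[m]
    if len(q)<10: return None
    return ((np.percentile(q,1,0)+np.percentile(q,99,0))/2).round(4),np.ptp(q,axis=0).round(3),len(q)
E
python3 - <<'E'
from look import *
p,d,c,w=see("w1")
for k,(q,z) in {"LA":((.6463,.1085),.09),"LB":((.5585,.0628),.09),"SA":((.5614,-.0643),.074),"SB":((.434,.0562),.074),"jar":((.654,-.006),.03)}.items(): print(k,bulb(w,q,z))
E
```

```text
[0.5711 0.1698 0.2303] [-0.05 -0.03 -0.06  0.04 -0.03  0.03 -0.04] 1.35
[0.5711 0.1698 0.2303] [-0.05 -0.03 -0.06  0.04 -0.03  0.03 -0.04] 1.35
cam [0.49  0.189 0.372] seen x [0.367 0.876] y [-0.239  0.477]
LA (array([0.6437, 0.1107, 0.0992]), array([0.014, 0.016, 0.018]), 318)
LB (array([0.557 , 0.0662, 0.0991]), array([0.016, 0.016, 0.018]), 371)
SA (array([ 0.5604, -0.0616,  0.081 ]), array([0.012, 0.012, 0.014]), 238)
SB (array([0.4332, 0.059 , 0.081 ]), array([0.012, 0.013, 0.015]), 294)
jar (array([ 0.652 , -0.0039,  0.0384]), array([0.053, 0.053, 0.016]), 1944)
```

View pics/w1.png

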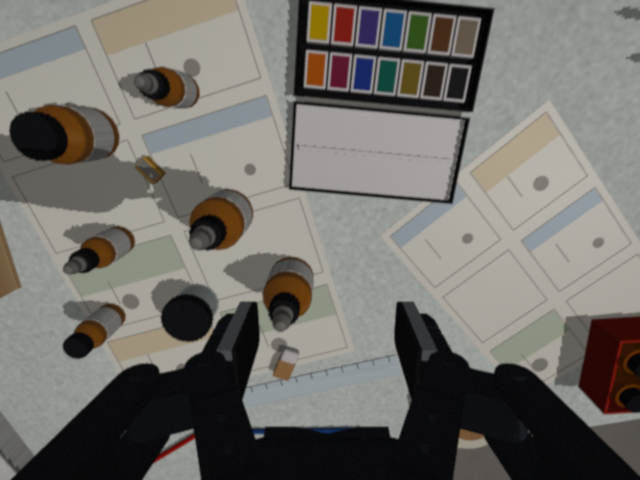

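The wrist view shows the large droppers at (285,295) and (215,222), with the open fingertips around columns 235 and 410. Depth puts the bottles within 3 mm of the top and side estimates.

Run:
```python
from rig import env
print(env.read_state()["ee_pos"],env.read_state()["t"])
```

```text
[0.56897271 0.1732711  0.23034792] 1.4
```

Call:
send_rows(
  deltas=[
    {"travel": [0.025,-0.02,-0.02],"turn": [0,0,0]},
    {"travel": [0.05,-0.044,-0.04],"turn": [0,0,0]},
    {"travel": [0.07,-0.062,-0.06],"turn": [0,0,0]},
    {"travel": [0.076,-0.068,-0.07],"turn": [0,0,0]},
    {"travel": [0.076,-0.068,-0.07],"turn": [0,0,0]},
  ],
)

```text
t: 1.82
ee_pos: [0.6419, 0.1067, 0.1572]
tool_rot: [-0.339, -3.116, 0.005]
wrist_force: [-0.9, -0.4, -0.5]
grip_width: 0.0597
grasp_force: 0.0
```

Run:
```python
from look import *
env.capture("side")
p,d,c,w=see("w2")
for k,(q,z) in {"LA":((.6463,.1085),.09),"LB":((.5585,.0628),.09),"jar":((.654,-.006),.03)}.items(): print(k,bulb(w,q,z,.02))
```

```text
[0.6419 0.1095 0.1593] [-0.03 -0.04 -0.03 -0.03 -0.01  0.01 -0.  ] 1.8667
[0.6419 0.1095 0.1593] [-0.03 -0.04 -0.03 -0.03 -0.01  0.01 -0.  ] 1.8667
cam [0.562 0.127 0.302] seen x [0.467 0.875] y [-0.213  0.367]
LA (array([0.6383, 0.1115, 0.1721]), array([0.025, 0.03 , 0.158]), 6527)
LB (array([0.5576, 0.0655, 0.0999]), array([0.016, 0.016, 0.019]), 775)
jar (array([ 0.6539, -0.0061,  0.0436]), array([0.04 , 0.04 , 0.004]), 1804)
```

View pics/w2.png

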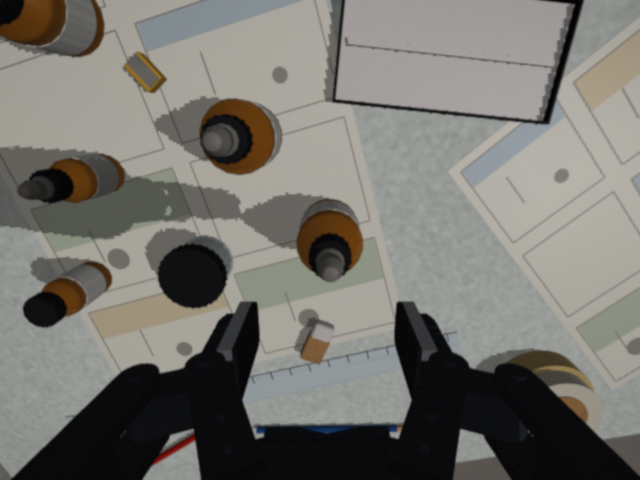

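LA's bulb is at (330,262), roughly centred between the fingertips (midline about column 324).

```bash
cat >> look.py <<'E'
def rel(p,w,q,zlo,zhi,r=.022):
    s=env.read_state();e=s["ee_pos"]
    m=(np.hypot(w[...,0]-q[0],w[...,1]-q[1])<r)&(w[...,2]>zlo)&(w[...,2]<zhi);a=w[m]
    b=(np.percentile(a,2,0)+np.percentile(a,98,0))/2
    print("bulb",b.round(4),np.ptp(a,axis=0).round(3),len(a),"minus tcp",(b-e).round(4))
    f=w[(w[...,2]>e[2]-.005)&(w[...,2]<e[2]+.03)&(np.hypot(w[...,0]-e[0],w[...,1]-e[1])<.06)]
    u=np.array([.208,.978]);t=(f[:,:2]-e[:2])@u
    lo,hi=t[t<0],t[t>0]
    if len(lo) and len(hi): print("finger inner faces along close dir",np.percentile(lo,97).round(4),np.percentile(hi,3).round(4),"bulb",((b-e)[:2]@u).round(4))
E
python3 - <<'E'
from look import *
p,d,c,w=see("w3")
rel(p,w,(.645,.109),.09,.12)
E
```

```text
[0.6424 0.1113 0.161 ] [-0.02 -0.03 -0.01 -0.02 -0.   -0.    0.  ] 1.9167
[0.6424 0.1113 0.161 ] [-0.02 -0.03 -0.01 -0.02 -0.   -0.    0.  ] 1.9167
cam [0.562 0.128 0.303] seen x [0.468 0.88 ] y [-0.212  0.372]
bulb [0.644  0.1101 0.0999] [0.015 0.016 0.018] 576 minus tcp [ 0.0011 -0.0021 -0.0622]
finger inner faces along close dir -0.0312 0.0284 bulb -0.0018
```

Call:
send_rows(
  deltas=[
    {"travel": [0.001,0,-0.025],"turn": [0,0,0]},
    {"travel": [0.001,0,-0.05],"turn": [0,0,0]},
    {"travel": [0.001,0,-0.075],"turn": [0,0,0]},
    {"travel": [0.001,0,-0.092],"turn": [0,0,0]},
    {"travel": [0.001,0,-0.094],"turn": [0,0,0]},
  ],
)

```text
t: 2.38
ee_pos: [0.6413, 0.112, 0.0649]
tool_rot: [-0.329, -3.118, -0.001]
wrist_force: [-0.2, 0.1, -0.8]
grip_width: 0.0602
grasp_force: 0.0
```

Call:
send_rows(
  deltas=[
    {"travel": [0,0,0],"turn": [0,0,0]},
    {"travel": [0,0,0],"turn": [0,0,0]},
    {"travel": [0,0,0],"turn": [0,0,0]},
    {"travel": [0,0,0],"turn": [0,0,0]},
    {"travel": [0,0,0],"turn": [0,0,0]},
  ],
  hand=0.02,
  force=30,
)

```text
t: 2.8
ee_pos: [0.6464, 0.1101, 0.0702]
tool_rot: [0.333, 3.119, 0.004]
wrist_force: [-1.1, 0.4, 5.8]
grip_width: 0.0263
grasp_force: 30.2
```

Run:
```python
from look import *
p,d=env.capture("side");x,y=354,205
cv2.imwrite("pics/s1.png",cv2.resize(p[90:290,240:500],None,fx=2.5,fy=2.5))
```

```text
(no output)
```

View pics/s1.png

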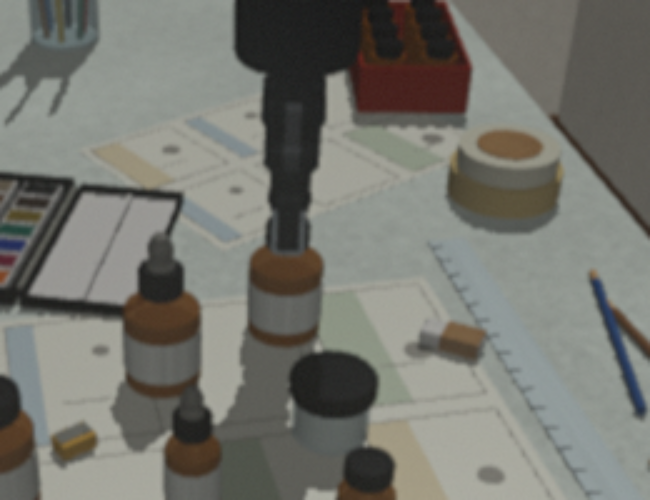

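The collar is held between the fingertips and the bottle is upright. The small upward force suggests the tips touch the shoulder, so I'll lift gently.

Call:
send_rows(
  deltas=[
    {"travel": [0,0,0.01],"turn": [0,0,0]},
    {"travel": [0,0,0.035],"turn": [0,0,0]},
    {"travel": [0,0,0.07],"turn": [0,0,0]},
    {"travel": [0,0,0.105],"turn": [0,0,0]},
    {"travel": [0,0,0.13],"turn": [0,0,0]},
  ],
  force=40,
)

```text
t: 3.27
ee_pos: [0.6453, 0.1082, 0.2008]
tool_rot: [0.336, 3.12, 0.0]
wrist_force: [0.6, -0.1, -1.8]
grip_width: 0.026
grasp_force: 39.6
```

Run:
```python
from look import *
s=env.read_state();print(s["grip_width"],s["grasp_force"],s["wrist_force"],s["ee_pos"])
p,d=env.capture("top");c=env.camera_info("top")
w=cloud(d,c)
# tray: nearby rim re-measure using both views
p,d2=env.capture("side");w2=cloud(d2,env.camera_info("side"))
for ww in(w,w2):
    m=(ww[...,2]>.030)&(ww[...,2]<.044)&(np.hypot(ww[...,0]-.4936,ww[...,1]+.251)<.12)
    q=ww[m][:,:2].astype(np.float32)*1000;print(cv2.minAreaRect(q),len(q))
```

```text
0.026033629032290912 39.64787721633911 [ 0.58387769 -0.08662708 -1.8286295 ] [0.6453291  0.10820327 0.20083258]
((494.2790222167969, -251.76097106933594), (143.48980712890625, 169.25692749023438), 78.04237365722656) 2165
((492.8870849609375, -252.45303344726562), (144.5490264892578, 169.3164825439453), 77.92523956298828) 5562
```

Call:
send_rows(
  deltas=[
    {"travel": [-0.005,-0.015,0],"turn": [0,0,0]},
    {"travel": [-0.014,-0.045,0],"turn": [0,0,0]},
    {"travel": [-0.025,-0.08,0],"turn": [0,0,0]},
    {"travel": [-0.036,-0.117,0],"turn": [0,0,0]},
    {"travel": [-0.047,-0.154,0],"turn": [0,0,0]},
  ],
)

```text
t: 3.78
ee_pos: [0.5957, -0.0465, 0.1955]
tool_rot: [-0.334, -3.12, 0.001]
wrist_force: [0.9, -0.2, -2.6]
grip_width: 0.0265
grasp_force: 39.7
```

Call:
send_rows(
  deltas=[
    {"travel": [-0.012,-0.037,0],"turn": [0,0,0]},
    {"travel": [-0.023,-0.074,0],"turn": [0,0,0]},
    {"travel": [-0.034,-0.111,0],"turn": [0,0,0]},
    {"travel": [-0.044,-0.143,0],"turn": [0,0,0]},
    {"travel": [-0.052,-0.17,0],"turn": [0,0,0]},
  ],
)

```text
t: 4.2
ee_pos: [0.5425, -0.2187, 0.1959]
tool_rot: [-0.341, -3.119, 0.002]
wrist_force: [0.1, -0.2, -2.1]
grip_width: 0.026
grasp_force: 39.7
```

Call:
send_rows(
  deltas=[
    {"travel": [-0.006,-0.016,-0.005],"turn": [0,0,0]},
    {"travel": [-0.007,-0.019,-0.025],"turn": [0,0,0]},
    {"travel": [-0.007,-0.019,-0.05],"turn": [0,0,0]},
    {"travel": [-0.007,-0.019,-0.07],"turn": [0,0,0]},
    {"travel": [-0.007,-0.019,-0.08],"turn": [0,0,0]},
  ],
)

```text
t: 4.62
ee_pos: [0.5352, -0.233, 0.1129]
tool_rot: [-0.336, -3.115, -0.004]
wrist_force: [0.3, 0.4, -2.6]
grip_width: 0.0261
grasp_force: 39.8
```

Run:
```python
from look import *
p,d,c,w=see("w4")
p,d2=env.capture("side");cv2.imwrite("pics/s2.png",cv2.resize(p[200:480,120:470],None,fx=2,fy=2))
```

```text
[ 0.5352 -0.233   0.1129] [ 0.01  0.1  -0.03  0.11 -0.05 -0.22  0.04] 4.6167
[ 0.5352 -0.233   0.1129] [ 0.01  0.1  -0.03  0.11 -0.05 -0.22  0.04] 4.6167
cam [ 0.456 -0.216  0.256] seen x [0.37 0.73] y [-0.509 -0.017]
```

View pics/s2.png

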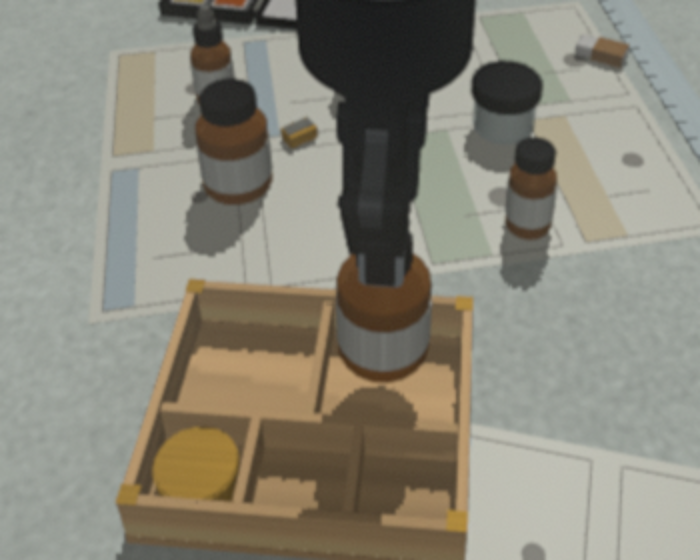

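The bottle hangs upright over the far right wide compartment, clear of the dividers. Next I'll lower it, slowing near the floor.

Call:
send_rows(
  deltas=[
    {"travel": [0,0,-0.012],"turn": [0,0,0]},
    {"travel": [0,0,-0.024],"turn": [0,0,0]},
    {"travel": [0,0,-0.032],"turn": [0,0,0]},
    {"travel": [0,0,-0.036],"turn": [0,0,0]},
    {"travel": [0,0,-0.038],"turn": [0,0,0]},
  ],
)

```text
t: 5.13
ee_pos: [0.5382, -0.2338, 0.0784]
tool_rot: [-0.335, -3.122, -0.001]
wrist_force: [-0.0, 0.1, -3.1]
grip_width: 0.0264
grasp_force: 39.8
```

Call:
send_rows(
  deltas=[
    {"travel": [0,0,-0.0005],"turn": [0,0,0]},
    {"travel": [0,0,-0.001],"turn": [0,0,0]},
    {"travel": [0,0,-0.0015],"turn": [0,0,0]},
    {"travel": [0,0,-0.002],"turn": [0,0,0]},
    {"travel": [0,0,-0.002],"turn": [0,0,0]},
  ],
)

```text
t: 5.55
ee_pos: [0.5389, -0.2343, 0.0776]
tool_rot: [0.335, 3.123, -0.0]
wrist_force: [-0.3, 0.9, -2.1]
grip_width: 0.0261
grasp_force: 39.8
```

Call:
send_rows(
  deltas=[
    {"travel": [0,0,-0.0005],"turn": [0,0,0]},
    {"travel": [0,0,-0.001],"turn": [0,0,0]},
    {"travel": [0,0,-0.0015],"turn": [0,0,0]},
    {"travel": [0,0,-0.002],"turn": [0,0,0]},
    {"travel": [0,0,-0.002],"turn": [0,0,0]},
  ],
)

```text
t: 5.97
ee_pos: [0.539, -0.2344, 0.0764]
tool_rot: [0.335, 3.123, -0.0]
wrist_force: [-3.3, 0.2, 4.4]
grip_width: 0.0263
grasp_force: 40.4
```

The bottle touched the floor (force went from -2 to +4 N), so I'll release it.

Call:
send_rows(
  deltas=[
    {"travel": [0,0,0],"turn": [0,0,0]},
    {"travel": [0,0,0],"turn": [0,0,0]},
    {"travel": [0,0,0],"turn": [0,0,0]},
    {"travel": [0,0,0],"turn": [0,0,0]},
  ],
  hand=0.05,
)

```text
t: 6.3
ee_pos: [0.5387, -0.2342, 0.0751]
tool_rot: [0.335, 3.124, -0.0]
wrist_force: [-0.7, -0.4, -0.4]
grip_width: 0.0498
grasp_force: 0.0
```

Call:
send_rows(
  deltas=[
    {"travel": [0,0,0.02],"turn": [0,0,0]},
    {"travel": [0,0,0.045],"turn": [0,0,0]},
    {"travel": [0,0,0.075],"turn": [0,0,0]},
    {"travel": [0,0,0.1],"turn": [0,0,0]},
    {"travel": [0,0,0.11],"turn": [0,0,0]},
  ],
)

```text
t: 6.72
ee_pos: [0.5407, -0.2354, 0.1894]
tool_rot: [0.335, 3.117, -0.003]
wrist_force: [0.1, -0.7, -0.7]
grip_width: 0.0503
grasp_force: 0.0
```

Run:
```python
from look import *
s=env.read_state();print(s["grip_width"],s["wrist_force"],s["ee_pos"])
for n in("side",):
    p,d=env.capture(n);w=cloud(d,env.camera_info(n))
    for q,z in(((.539,-.234),.095),((.5585,.0635),.09)):
        m=(np.hypot(w[...,0]-q[0],w[...,1]-q[1])<.03)&(w[...,2]>z)&(w[...,2]<.125);a=w[m];print(len(a),((a.min(0)+a.max(0))/2).round(4),np.ptp(a,axis=0).round(3))
```

```text
0.05025005584346651 [ 0.14372898 -0.66496165 -0.73390968] [ 0.54067384 -0.23540646  0.18942751]
275 [ 0.5388 -0.2372  0.1052] [0.016 0.015 0.02 ]Traceback (most recent call last):
  File "<stdin>", line 6, in <module>
    return umr_minimum(a, axis, None, out, keepdims, initial, where)
ValueError: zero-size array to reduction operation minimum which has no identity
```

Call:
send_rows(
  deltas=[
    {"travel": [0.002,0.03,0],"turn": [0,0,0]},
    {"travel": [0.004,0.068,0],"turn": [0,0,0]},
    {"travel": [0.007,0.107,0],"turn": [0,0,0]},
    {"travel": [0.01,0.146,0],"turn": [0,0,0]},
    {"travel": [0.012,0.185,0],"turn": [0,0,0]},
  ],
  hand=0.06,
)

```text
t: 7.18
ee_pos: [0.5497, -0.0472, 0.1836]
tool_rot: [-0.335, -3.121, -0.0]
wrist_force: [0.3, -0.1, -0.7]
grip_width: 0.0601
grasp_force: 0.0
```

Call:
send_rows(
  deltas=[
    {"travel": [0.002,0.038,0],"turn": [0,0,0]},
    {"travel": [0.005,0.075,-0.005],"turn": [0,0,0]},
    {"travel": [0.007,0.1,-0.015],"turn": [0,0,0]},
    {"travel": [0.007,0.113,-0.025],"turn": [0,0,0]},
    {"travel": [0.007,0.113,-0.025],"turn": [0,0,0]},
  ],
)

```text
t: 7.6
ee_pos: [0.5547, 0.0684, 0.1563]
tool_rot: [-0.323, -3.117, -0.001]
wrist_force: [-0.7, 0.5, -0.7]
grip_width: 0.0599
grasp_force: 0.0
```

Run:
```python
from look import *
env.capture("side")
p,d,c,w=see("w5")
rel(p,w,(.558,.064),.09,.12)
```

```text
[0.5557 0.0645 0.1576] [ 0.05 -0.03  0.07 -0.03  0.03  0.01  0.01] 7.65
[0.5557 0.0645 0.1576] [ 0.05 -0.03  0.07 -0.03  0.03  0.01  0.01] 7.65
cam [0.476 0.082 0.3  ] seen x [0.376 0.795] y [-0.254  0.316]
bulb [0.5558 0.0648 0.0997] [0.015 0.016 0.018] 596 minus tcp [-0.0009  0.003  -0.0592]
finger inner faces along close dir -0.0277 0.0319 bulb 0.0028
```

Call:
send_rows(
  deltas=[
    {"travel": [-0.001,0.001,-0.025],"turn": [0,0,0]},
    {"travel": [-0.001,0.001,-0.05],"turn": [0,0,0]},
    {"travel": [-0.001,0.001,-0.073],"turn": [0,0,0]},
    {"travel": [-0.001,0.001,-0.086],"turn": [0,0,0]},
    {"travel": [-0.001,0.001,-0.089],"turn": [0,0,0]},
  ],
)

```text
t: 8.12
ee_pos: [0.5547, 0.0603, 0.0689]
tool_rot: [-0.343, -3.118, 0.006]
wrist_force: [-0.1, 0.5, 0.9]
grip_width: 0.0598
grasp_force: 0.0
```

Call:
send_rows(
  deltas=[
    {"travel": [0,0,0],"turn": [0,0,0]},
    {"travel": [0,0,0],"turn": [0,0,0]},
    {"travel": [0,0,0],"turn": [0,0,0]},
    {"travel": [0,0,0],"turn": [0,0,0]},
    {"travel": [0,0,0],"turn": [0,0,0]},
  ],
  hand=0.02,
  force=40,
)

```text
t: 8.53
ee_pos: [0.5581, 0.0642, 0.073]
tool_rot: [0.335, 3.12, 0.0]
wrist_force: [0.3, -0.6, 3.3]
grip_width: 0.026
grasp_force: 39.6
```

Call:
send_rows(
  deltas=[
    {"travel": [0,0,0.01],"turn": [0,0,0]},
    {"travel": [0,0,0.035],"turn": [0,0,0]},
    {"travel": [0,0,0.07],"turn": [0,0,0]},
    {"travel": [0,0,0.105],"turn": [0,0,0]},
    {"travel": [0,0,0.13],"turn": [0,0,0]},
  ],
)

```text
t: 8.95
ee_pos: [0.5573, 0.0651, 0.2049]
tool_rot: [0.334, 3.121, 0.002]
wrist_force: [0.7, -0.7, -1.7]
grip_width: 0.0263
grasp_force: 39.7
```

Call:
send_rows(
  deltas=[
    {"travel": [-0.005,-0.015,0],"turn": [0,0,0]},
    {"travel": [-0.015,-0.044,0],"turn": [0,0,0]},
    {"travel": [-0.027,-0.079,0],"turn": [0,0,0]},
    {"travel": [-0.039,-0.114,0],"turn": [0,0,0]},
    {"travel": [-0.051,-0.148,0],"turn": [0,0,0]},
  ],
)

```text
t: 9.37
ee_pos: [0.5046, -0.0842, 0.2018]
tool_rot: [0.333, 3.124, 0.0]
wrist_force: [1.1, -1.0, -0.4]
grip_width: 0.0259
grasp_force: 39.7
```

Call:
send_rows(
  deltas=[
    {"travel": [-0.012,-0.035,0],"turn": [0,0,0]},
    {"travel": [-0.024,-0.07,0],"turn": [0,0,0]},
    {"travel": [-0.035,-0.101,0],"turn": [0,0,0]},
    {"travel": [-0.043,-0.124,-0.004],"turn": [0,0,0]},
    {"travel": [-0.046,-0.134,-0.015],"turn": [0,0,0]},
  ],
)

```text
t: 9.78
ee_pos: [0.4581, -0.2228, 0.1884]
tool_rot: [0.346, 3.119, -0.005]
wrist_force: [-0.1, 0.0, -2.2]
grip_width: 0.0259
grasp_force: 39.7
```

Call:
send_rows(
  deltas=[
    {"travel": [0,0,-0.02],"turn": [0,0,0]},
    {"travel": [0,0,-0.042],"turn": [0,0,0]},
    {"travel": [0,0,-0.06],"turn": [0,0,0]},
    {"travel": [0,0,-0.068],"turn": [0,0,0]},
    {"travel": [0,0,-0.07],"turn": [0,0,0]},
  ],
)

```text
t: 10.2
ee_pos: [0.4583, -0.2161, 0.1149]
tool_rot: [-0.334, -3.12, -0.002]
wrist_force: [0.4, -0.5, -1.6]
grip_width: 0.0258
grasp_force: 39.7
```

Run:
```python
from look import *
p,d2=env.capture("side");cv2.imwrite("pics/s3.png",cv2.resize(p[200:480,120:470],None,fx=2,fy=2))
```

```text
(no output)
```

View pics/s3.png

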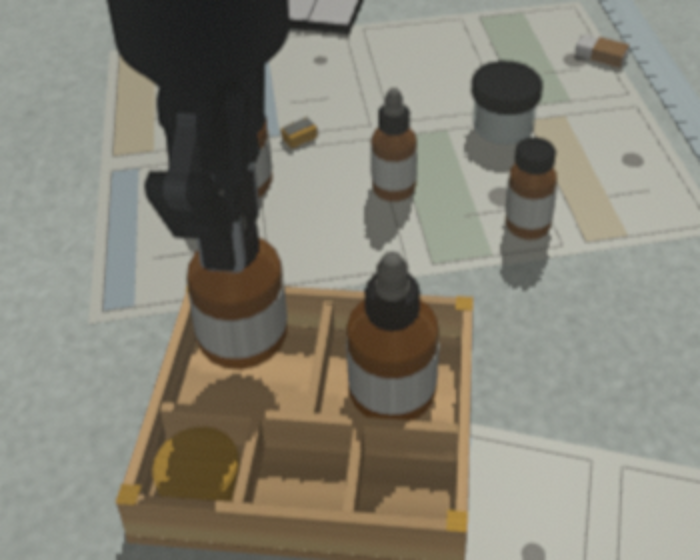

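LA stands upright in its compartment and LB hangs over the other wide one.

Call:
send_rows(
  deltas=[
    {"travel": [0,0,-0.012],"turn": [0,0,0]},
    {"travel": [0,0,-0.023],"turn": [0,0,0]},
    {"travel": [0,0,-0.03],"turn": [0,0,0]},
    {"travel": [0,0,-0.033],"turn": [0,0,0]},
    {"travel": [0,0,-0.035],"turn": [0,0,0]},
  ],
)

```text
t: 10.67
ee_pos: [0.4596, -0.217, 0.0811]
tool_rot: [-0.335, -3.123, -0.0]
wrist_force: [-0.4, -0.1, -1.8]
grip_width: 0.0259
grasp_force: 39.7
```

Call:
send_rows(
  deltas=[
    {"travel": [0,0,-0.0005],"turn": [0,0,0]},
    {"travel": [0,0,-0.001],"turn": [0,0,0]},
    {"travel": [0,0,-0.0015],"turn": [0,0,0]},
    {"travel": [0,0,-0.002],"turn": [0,0,0]},
    {"travel": [0,0,-0.002],"turn": [0,0,0]},
  ],
)

```text
t: 11.08
ee_pos: [0.4598, -0.2172, 0.0795]
tool_rot: [0.335, 3.123, -0.0]
wrist_force: [-0.1, -0.3, -2.5]
grip_width: 0.0259
grasp_force: 39.7
```

Call:
send_rows(
  deltas=[
    {"travel": [0,0,-0.0005],"turn": [0,0,0]},
    {"travel": [0,0,-0.001],"turn": [0,0,0]},
    {"travel": [0,0,-0.0015],"turn": [0,0,0]},
    {"travel": [0,0,-0.0015],"turn": [0,0,0]},
  ],
)

```text
t: 11.42
ee_pos: [0.4605, -0.2173, 0.0791]
tool_rot: [0.335, 3.122, 0.0]
wrist_force: [-0.9, 0.6, 6.6]
grip_width: 0.0258
grasp_force: 40.5
```

Call:
send_rows(
  deltas=[
    {"travel": [0,0,0],"turn": [0,0,0]},
    {"travel": [0,0,0],"turn": [0,0,0]},
    {"travel": [0,0,0],"turn": [0,0,0]},
    {"travel": [0,0,0],"turn": [0,0,0]},
  ],
  hand=0.05,
)

```text
t: 11.75
ee_pos: [0.4596, -0.2172, 0.0777]
tool_rot: [-0.335, -3.123, 0.0]
wrist_force: [-1.2, -0.7, -0.4]
grip_width: 0.0503
grasp_force: 0.0
```

Call:
send_rows(
  deltas=[
    {"travel": [0,0,0.02],"turn": [0,0,0]},
    {"travel": [0,0,0.045],"turn": [0,0,0]},
    {"travel": [0,0,0.07],"turn": [0,0,0]},
    {"travel": [0.01,0.016,0.085],"turn": [0,0,0]},
    {"travel": [0.03,0.046,0.085],"turn": [0,0,0]},
  ],
)

```text
t: 12.17
ee_pos: [0.4898, -0.1777, 0.1671]
tool_rot: [0.351, 3.115, -0.008]
wrist_force: [0.4, -0.0, 0.6]
grip_width: 0.05
grasp_force: 0.0
```

Call:
send_rows(
  deltas=[
    {"travel": [0.02,0.03,0],"turn": [0,0,0]},
    {"travel": [0.04,0.06,0],"turn": [0,0,0]},
    {"travel": [0.06,0.09,-0.005],"turn": [0,0,0]},
    {"travel": [0.07,0.108,-0.02],"turn": [0,0,0]},
    {"travel": [0.07,0.108,-0.023],"turn": [0,0,0]},
  ],
)

```text
t: 12.58
ee_pos: [0.561, -0.0549, 0.1373]
tool_rot: [-0.318, -3.123, -0.007]
wrist_force: [-0.6, 1.4, -0.7]
grip_width: 0.0499
grasp_force: 0.0
```

Run:
```python
from look import *
env.capture("side")
p,d,c,w=see("w6")
rel(p,w,(.561,-.063),.074,.1)
```

```text
[ 0.5592 -0.0588  0.1372] [ 0.04 -0.03  0.07  0.01  0.04  0.03  0.01] 12.6333
[ 0.5592 -0.0588  0.1372] [ 0.04 -0.03  0.07  0.01  0.04  0.03  0.01] 12.6333
cam [ 0.479 -0.043  0.28 ] seen x [0.387 0.782] y [-0.358  0.181]
bulb [ 0.5595 -0.063   0.0809] [0.011 0.012 0.014] 367 minus tcp [ 0.0008 -0.0009 -0.0573]
finger inner faces along close dir -0.022 0.0276 bulb -0.0008
```

Call:
send_rows(
  deltas=[
    {"travel": [0,0,-0.02],"turn": [0,0,0]},
    {"travel": [0,0,-0.042],"turn": [0,0,0]},
    {"travel": [0,0,-0.064],"turn": [0,0,0]},
    {"travel": [0,0,-0.075],"turn": [0,0,0]},
    {"travel": [0,0,-0.078],"turn": [0,0,0]},
  ],
)

```text
t: 13.1
ee_pos: [0.5574, -0.0649, 0.06]
tool_rot: [-0.339, -3.119, 0.002]
wrist_force: [-0.8, -0.2, -0.7]
grip_width: 0.0498
grasp_force: 0.0
```

Call:
send_rows(
  deltas=[
    {"travel": [0,0,0],"turn": [0,0,0]},
    {"travel": [0,0,0],"turn": [0,0,0]},
    {"travel": [0,0,0],"turn": [0,0,0]},
    {"travel": [0,0,0],"turn": [0,0,0]},
    {"travel": [0,0,0],"turn": [0,0,0]},
  ],
  hand=0.012,
  force=30,
)

```text
t: 13.52
ee_pos: [0.5609, -0.0636, 0.0633]
tool_rot: [0.335, 3.121, -0.0]
wrist_force: [-0.2, -0.6, 3.3]
grip_width: 0.0187
grasp_force: 29.6
```

Call:
send_rows(
  deltas=[
    {"travel": [0,0,0.01],"turn": [0,0,0]},
    {"travel": [0,0,0.035],"turn": [0,0,0]},
    {"travel": [0,0,0.07],"turn": [0,0,0]},
    {"travel": [0,0,0.105],"turn": [0,0,0]},
    {"travel": [0,0,0.13],"turn": [0,0,0]},
  ],
)

```text
t: 13.93
ee_pos: [0.5605, -0.0634, 0.1957]
tool_rot: [0.335, 3.12, 0.0]
wrist_force: [0.9, -0.1, -0.5]
grip_width: 0.0189
grasp_force: 29.4
```

Run:
```python
from look import *
p,d,c,w=see("w7")
e=env.read_state()["ee_pos"];u=np.array([.208,.978]);n=np.array([.978,-.208])
r=w-e;t=r[...,:2]@u;v=r[...,:2]@n
for h in range(-10,90,10):
    m=(r[...,2]*1000>h)&(r[...,2]*1000<h+10)&(abs(t)<.1)&(abs(v)<.06)
    if m.sum()>5: print(h,(np.percentile(t[m],[1,99])*1000).round(),(np.percentile(v[m],[1,99])*1000).round(),m.sum())
```

```text
[ 0.5605 -0.0634  0.1957] [-0.04 -0.22  0.05 -0.43  0.1   0.63 -0.08] 13.9333
[ 0.5605 -0.0634  0.1957] [-0.04 -0.22  0.05 -0.43  0.1   0.63 -0.08] 13.9333
cam [ 0.479 -0.046  0.338] seen x [0.37  0.851] y [-0.429  0.223]
-10 [-14.  14.] [-14.   2.] 536
0 [-23.  21.] [-15.   4.] 1809
10 [-23.  22.] [-15.   6.] 1826
20 [-23.  22.] [-15.   7.] 1092
30 [-32.  33.] [-17.   7.] 1964
40 [-44.  42.] [-17.   7.] 5988
50 [-48.  47.] [-20.   8.] 8582
60 [-54.  52.] [-21.   8.] 10628
70 [-59.  58.] [-21.  -2.] 14745
80 [-62.  61.] [-24. -14.] 6750
```

Call:
send_rows(
  deltas=[
    {"travel": [-0.001,-0.015,0.01],"turn": [0,0,0]},
    {"travel": [-0.004,-0.045,0.02],"turn": [0,0,0]},
    {"travel": [-0.008,-0.082,0.02],"turn": [0,0,0]},
    {"travel": [-0.011,-0.12,0.02],"turn": [0,0,0]},
    {"travel": [-0.014,-0.157,0.02],"turn": [0,0,0]},
  ],
)

```text
t: 14.4
ee_pos: [0.5453, -0.2214, 0.2127]
tool_rot: [0.333, 3.123, -0.0]
wrist_force: [1.0, -0.3, -1.6]
grip_width: 0.019
grasp_force: 29.4
```

Call:
send_rows(
  deltas=[
    {"travel": [-0.003,-0.034,0],"turn": [0,0,0]},
    {"travel": [-0.006,-0.062,0],"turn": [0,0,0]},
    {"travel": [-0.008,-0.08,0],"turn": [0,0,0]},
    {"travel": [-0.0085,-0.086,-0.005],"turn": [0,0,0]},
    {"travel": [-0.0085,-0.086,-0.02],"turn": [0,0,0]},
  ],
)

```text
t: 14.82
ee_pos: [0.5373, -0.3096, 0.194]
tool_rot: [0.341, 3.119, -0.005]
wrist_force: [0.7, -0.2, -0.4]
grip_width: 0.0189
grasp_force: 29.4
```

Call:
send_rows(
  deltas=[
    {"travel": [0,0,-0.02],"turn": [0,0,0]},
    {"travel": [0,0,-0.045],"turn": [0,0,0]},
    {"travel": [0,0,-0.065],"turn": [0,0,0]},
    {"travel": [0,0,-0.075],"turn": [0,0,0]},
    {"travel": [0,0,-0.08],"turn": [0,0,0]},
  ],
)

```text
t: 15.23
ee_pos: [0.5365, -0.3037, 0.1096]
tool_rot: [-0.332, -3.12, -0.004]
wrist_force: [0.5, 0.7, -0.8]
grip_width: 0.0187
grasp_force: 29.4
```

Run:
```python
from look import *
p,d2=env.capture("side");cv2.imwrite("pics/s4.png",cv2.resize(p[200:480,120:470],None,fx=2,fy=2))
```

```text
(no output)
```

View pics/s4.png

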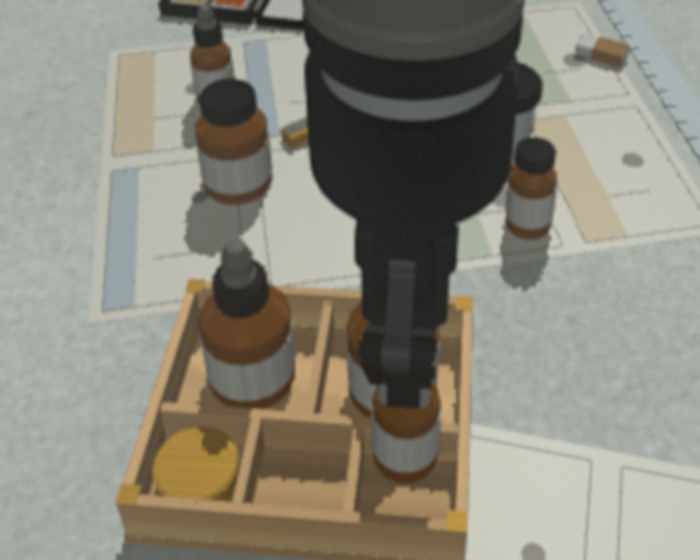

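LB is upright in its wide compartment, and SA hangs over the far right narrow one, clear of the walls.

Call:
send_rows(
  deltas=[
    {"travel": [0,0,-0.013],"turn": [0,0,0]},
    {"travel": [0,0,-0.025],"turn": [0,0,0]},
    {"travel": [0,0,-0.034],"turn": [0,0,0]},
    {"travel": [0,0,-0.038],"turn": [0,0,0]},
    {"travel": [0,0,-0.04],"turn": [0,0,0]},
  ],
)

```text
t: 15.7
ee_pos: [0.5369, -0.3057, 0.0711]
tool_rot: [-0.335, -3.123, -0.001]
wrist_force: [-0.4, -0.4, 0.2]
grip_width: 0.0191
grasp_force: 29.4
```

Call:
send_rows(
  deltas=[
    {"travel": [0,0,-0.0005],"turn": [0,0,0]},
    {"travel": [0,0,-0.001],"turn": [0,0,0]},
    {"travel": [0,0,-0.0015],"turn": [0,0,0]},
    {"travel": [0,0,-0.002],"turn": [0,0,0]},
    {"travel": [0,0,-0.002],"turn": [0,0,0]},
  ],
)

```text
t: 16.12
ee_pos: [0.5373, -0.3063, 0.0702]
tool_rot: [0.335, 3.123, -0.0]
wrist_force: [-0.2, 0.0, -1.1]
grip_width: 0.0184
grasp_force: 29.4
```

Call:
send_rows(
  deltas=[
    {"travel": [0,0,-0.0005],"turn": [0,0,0]},
    {"travel": [0,0,-0.001],"turn": [0,0,0]},
    {"travel": [0,0,-0.0015],"turn": [0,0,0]},
    {"travel": [0,0,-0.0015],"turn": [0,0,0]},
  ],
)

```text
t: 16.45
ee_pos: [0.5379, -0.3064, 0.0695]
tool_rot: [0.335, 3.122, -0.001]
wrist_force: [-0.8, 0.8, 4.8]
grip_width: 0.019
grasp_force: 29.9
```

Call:
send_rows(
  deltas=[
    {"travel": [0,0,0],"turn": [0,0,0]},
    {"travel": [0,0,0],"turn": [0,0,0]},
    {"travel": [0,0,0],"turn": [0,0,0]},
    {"travel": [0,0,0],"turn": [0,0,0]},
  ],
  hand=0.034,
)

```text
t: 16.78
ee_pos: [0.5368, -0.3061, 0.0678]
tool_rot: [-0.335, -3.123, -0.0]
wrist_force: [-0.8, 0.3, -0.0]
grip_width: 0.0342
grasp_force: 0.0
```

Call:
send_rows(
  deltas=[
    {"travel": [0,0,0.02],"turn": [0,0,0]},
    {"travel": [0,0,0.045],"turn": [0,0,0]},
    {"travel": [0,0,0.075],"turn": [0,0,0]},
    {"travel": [0,0,0.1],"turn": [0,0,0]},
    {"travel": [-0.004,0.013,0.11],"turn": [0,0,0]},
  ],
)

```text
t: 17.2
ee_pos: [0.5344, -0.2977, 0.1825]
tool_rot: [0.34, 3.116, -0.01]
wrist_force: [-0.3, -2.0, 1.4]
grip_width: 0.0342
grasp_force: 0.0
```

Call:
send_rows(
  deltas=[
    {"travel": [-0.009,0.032,0],"turn": [0,0,0]},
    {"travel": [-0.019,0.067,0],"turn": [0,0,0]},
    {"travel": [-0.03,0.105,0],"turn": [0,0,0]},
    {"travel": [-0.041,0.143,0],"turn": [0,0,0]},
    {"travel": [-0.052,0.181,0],"turn": [0,0,0]},
  ],
  hand=0.05,
)

```text
t: 17.62
ee_pos: [0.4802, -0.1106, 0.1781]
tool_rot: [-0.336, -3.123, -0.0]
wrist_force: [0.4, 1.3, 0.2]
grip_width: 0.0498
grasp_force: 0.0
```

Call:
send_rows(
  deltas=[
    {"travel": [-0.011,0.038,0],"turn": [0,0,0]},
    {"travel": [-0.022,0.076,0],"turn": [0,0,0]},
    {"travel": [-0.033,0.114,0],"turn": [0,0,0]},
    {"travel": [-0.043,0.148,-0.015],"turn": [0,0,0]},
    {"travel": [-0.048,0.169,-0.035],"turn": [0,0,0]},
  ],
)

```text
t: 18.03
ee_pos: [0.4331, 0.0616, 0.1445]
tool_rot: [0.327, 3.121, 0.006]
wrist_force: [0.4, -0.8, -1.2]
grip_width: 0.0501
grasp_force: 0.0
```

Run:
```python
from look import *
env.capture("side");env.capture("top");env.capture("top")
p,d,c,w=see("w8")
rel(p,w,(.434,.057),.074,.1)
```

```text
[0.4311 0.0586 0.1419] [ 0.04 -0.01  0.06 -0.05  0.02  0.    0.01] 18.1833
[0.4311 0.0586 0.1419] [ 0.04 -0.01  0.06 -0.05  0.02  0.    0.01] 18.1833
cam [0.351 0.075 0.284] seen x [0.257 0.656] y [-0.211  0.299]
bulb [0.4317 0.0575 0.081 ] [0.011 0.013 0.015] 362 minus tcp [-0.001   0.0007 -0.0619]
finger inner faces along close dir -0.0238 0.0259 bulb 0.0005
```

Call:
send_rows(
  deltas=[
    {"travel": [-0.001,0,-0.02],"turn": [0,0,0]},
    {"travel": [-0.001,0,-0.044],"turn": [0,0,0]},
    {"travel": [-0.001,0,-0.067],"turn": [0,0,0]},
    {"travel": [-0.001,0,-0.0785],"turn": [0,0,0]},
    {"travel": [-0.001,0,-0.0815],"turn": [0,0,0]},
  ],
)

```text
t: 18.65
ee_pos: [0.4315, 0.0544, 0.0604]
tool_rot: [-0.341, -3.121, 0.003]
wrist_force: [-0.1, -0.7, -0.0]
grip_width: 0.05
grasp_force: 0.0
```

Call:
send_rows(
  deltas=[
    {"travel": [0,0,0],"turn": [0,0,0]},
    {"travel": [0,0,0],"turn": [0,0,0]},
    {"travel": [0,0,0],"turn": [0,0,0]},
    {"travel": [0,0,0],"turn": [0,0,0]},
    {"travel": [0,0,0],"turn": [0,0,0]},
  ],
  hand=0.012,
  force=30,
)

```text
t: 19.07
ee_pos: [0.4335, 0.0568, 0.0631]
tool_rot: [0.335, 3.121, 0.001]
wrist_force: [-0.2, -0.9, 2.9]
grip_width: 0.019
grasp_force: 29.5
```

Call:
send_rows(
  deltas=[
    {"travel": [0,0,0.01],"turn": [0,0,0]},
    {"travel": [0,0,0.035],"turn": [0,0,0]},
    {"travel": [0,0,0.07],"turn": [0,0,0]},
    {"travel": [0,0,0.11],"turn": [0,0,0]},
    {"travel": [0,0,0.15],"turn": [0,0,0]},
  ],
)

```text
t: 19.48
ee_pos: [0.4312, 0.0567, 0.2133]
tool_rot: [-0.335, -3.123, 0.0]
wrist_force: [1.5, 0.2, -0.4]
grip_width: 0.0187
grasp_force: 29.4
```

Call:
send_rows(
  deltas=[
    {"travel": [0.002,-0.015,0],"turn": [0,0,0]},
    {"travel": [0.007,-0.045,0],"turn": [0,0,0]},
    {"travel": [0.012,-0.08,0],"turn": [0,0,0]},
    {"travel": [0.018,-0.117,0],"turn": [0,0,0]},
    {"travel": [0.023,-0.154,0],"turn": [0,0,0]},
  ],
)

```text
t: 19.9
ee_pos: [0.4553, -0.0982, 0.2123]
tool_rot: [0.332, 3.123, 0.001]
wrist_force: [0.6, -0.5, -0.9]
grip_width: 0.0192
grasp_force: 29.4
```

Call:
send_rows(
  deltas=[
    {"travel": [0.006,-0.038,0],"turn": [0,0,0]},
    {"travel": [0.012,-0.076,0],"turn": [0,0,0]},
    {"travel": [0.018,-0.113,0],"turn": [0,0,0]},
    {"travel": [0.023,-0.147,0],"turn": [0,0,0]},
    {"travel": [0.027,-0.176,0],"turn": [0,0,0]},
  ],
)

```text
t: 20.32
ee_pos: [0.4819, -0.2759, 0.212]
tool_rot: [0.337, 3.123, -0.002]
wrist_force: [0.6, 0.1, -0.7]
grip_width: 0.0191
grasp_force: 29.4
```

Call:
send_rows(
  deltas=[
    {"travel": [0.0025,-0.016,0],"turn": [0,0,0]},
    {"travel": [0.0025,-0.019,-0.015],"turn": [0,0,0]},
    {"travel": [0.0025,-0.019,-0.04],"turn": [0,0,0]},
    {"travel": [0.0025,-0.019,-0.07],"turn": [0,0,0]},
    {"travel": [0.0025,-0.019,-0.095],"turn": [0,0,0]},
  ],
)

```text
t: 20.73
ee_pos: [0.4844, -0.2918, 0.1155]
tool_rot: [-0.335, -3.124, -0.001]
wrist_force: [-0.6, -0.2, -0.8]
grip_width: 0.0187
grasp_force: 29.4
```

Run:
```python
from look import *
p,d2=env.capture("side");cv2.imwrite("pics/s5.png",cv2.resize(p[200:480,120:470],None,fx=2,fy=2))
```

```text
(no output)
```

View pics/s5.png

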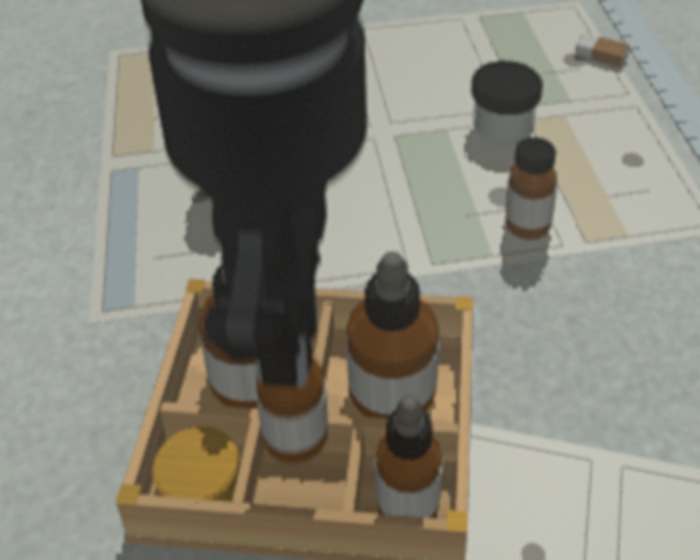

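SA stands upright in its narrow compartment. SB hangs over the middle one with its base near (293,455), between the dividers.

Call:
send_rows(
  deltas=[
    {"travel": [0,0,-0.015],"turn": [0,0,0]},
    {"travel": [0,0,-0.029],"turn": [0,0,0]},
    {"travel": [0,0,-0.038],"turn": [0,0,0]},
    {"travel": [0,0,-0.042],"turn": [0,0,0]},
    {"travel": [0,0,-0.0445],"turn": [0,0,0]},
  ],
)

```text
t: 21.2
ee_pos: [0.4848, -0.292, 0.0724]
tool_rot: [-0.335, -3.124, -0.0]
wrist_force: [0.4, 0.3, -0.8]
grip_width: 0.0192
grasp_force: 29.5
```

Call:
send_rows(
  deltas=[
    {"travel": [0,0,-0.0005],"turn": [0,0,0]},
    {"travel": [0,0,-0.001],"turn": [0,0,0]},
    {"travel": [0,0,-0.0015],"turn": [0,0,0]},
    {"travel": [0,0,-0.002],"turn": [0,0,0]},
    {"travel": [0,0,-0.002],"turn": [0,0,0]},
  ],
)

```text
t: 21.62
ee_pos: [0.4849, -0.2923, 0.0707]
tool_rot: [0.335, 3.123, -0.0]
wrist_force: [0.2, -0.2, 0.3]
grip_width: 0.0187
grasp_force: 29.5
```

Call:
send_rows(
  deltas=[
    {"travel": [0,0,-0.0005],"turn": [0,0,0]},
    {"travel": [0,0,-0.001],"turn": [0,0,0]},
    {"travel": [0,0,-0.0015],"turn": [0,0,0]},
    {"travel": [0,0,-0.0015],"turn": [0,0,0]},
  ],
)

```text
t: 21.95
ee_pos: [0.485, -0.2923, 0.0692]
tool_rot: [0.335, 3.123, -0.0]
wrist_force: [-0.1, 0.5, 2.4]
grip_width: 0.0191
grasp_force: 29.7
```

Call:
send_rows(
  deltas=[
    {"travel": [0,0,0],"turn": [0,0,0]},
    {"travel": [0,0,0],"turn": [0,0,0]},
    {"travel": [0,0,0],"turn": [0,0,0]},
    {"travel": [0,0,0],"turn": [0,0,0]},
  ],
  hand=0.034,
)

```text
t: 22.28
ee_pos: [0.4845, -0.2921, 0.0687]
tool_rot: [-0.335, -3.123, -0.0]
wrist_force: [-0.2, 0.1, 0.9]
grip_width: 0.0339
grasp_force: 0.0
```

Call:
send_rows(
  deltas=[
    {"travel": [0,0,0.02],"turn": [0,0,0]},
    {"travel": [0,0,0.045],"turn": [0,0,0]},
    {"travel": [0,0,0.075],"turn": [0,0,0]},
    {"travel": [0,0,0.11],"turn": [0,0,0]},
    {"travel": [0,0,0.15],"turn": [0,0,0]},
  ],
)

```text
t: 22.7
ee_pos: [0.4835, -0.2914, 0.2189]
tool_rot: [-0.335, -3.12, -0.002]
wrist_force: [-0.2, -0.0, 0.3]
grip_width: 0.034
grasp_force: 0.0
```

Call:
send_rows(
  deltas=[
    {"travel": [-0.008,0.035,0.01],"turn": [0,0,0]},
    {"travel": [-0.016,0.07,0.02],"turn": [0,0,0]},
    {"travel": [-0.024,0.105,0.02],"turn": [0,0,0]},
    {"travel": [-0.032,0.14,0.02],"turn": [0,0,0]},
    {"travel": [-0.04,0.175,0.02],"turn": [0,0,0]},
  ],
)

```text
t: 23.12
ee_pos: [0.4441, -0.1158, 0.2391]
tool_rot: [0.336, 3.123, 0.0]
wrist_force: [1.1, -0.0, -0.5]
grip_width: 0.0338
grasp_force: 0.0
```

Call:
send_rows(
  deltas=[
    {"travel": [-0.006,0.03,0],"turn": [0,0,0]},
    {"travel": [-0.012,0.06,0],"turn": [0,0,0]},
    {"travel": [-0.016,0.08,0],"turn": [0,0,0]},
    {"travel": [-0.016,0.085,0],"turn": [0,0,0]},
    {"travel": [-0.016,0.085,0],"turn": [0,0,0]},
  ],
)

```text
t: 23.53
ee_pos: [0.4286, -0.0306, 0.2388]
tool_rot: [0.329, 3.124, 0.001]
wrist_force: [-0.4, -0.7, -0.1]
grip_width: 0.0341
grasp_force: 0.0
```

Run:
```python
from look import *
a,d=env.capture("top");b,d2=env.capture("side")
cv2.imwrite("pics/f.png",np.hstack([cv2.resize(a[130:350,200:540],(400,259)),cv2.resize(b[120:480,150:500],(400,411))[:259]]) if 0 else np.vstack([cv2.resize(a[140:340,220:540],(480,300)),cv2.resize(b[180:480,130:500],(480,300))]))
w=cloud(d,env.camera_info("top"))
for k,q,z,h in(("LA",(.539,-.234),.096,.125),("LB",(.46,-.217),.096,.125),("SA",(.5375,-.306),.08,.1),("SB",(.485,-.292),.08,.1)):
    m=(np.hypot(w[...,0]-q[0],w[...,1]-q[1])<.02)&(w[...,2]>z)&(w[...,2]<h);x=w[m]
    print(k,len(x),((x.min(0)+x.max(0))/2).round(4) if len(x) else 0, x[:,2].max() if len(x) else 0)
```

```text
LA 106 [ 0.5397 -0.233   0.1064] 0.11670245631600527
LB 88 [ 0.4619 -0.2146  0.1063] 0.11624916440550338
SA 68 [ 0.5389 -0.3035  0.0882] 0.09613978455845502
SB 69 [ 0.4851 -0.2893  0.0885] 0.09690170822962813
```

View pics/f.png

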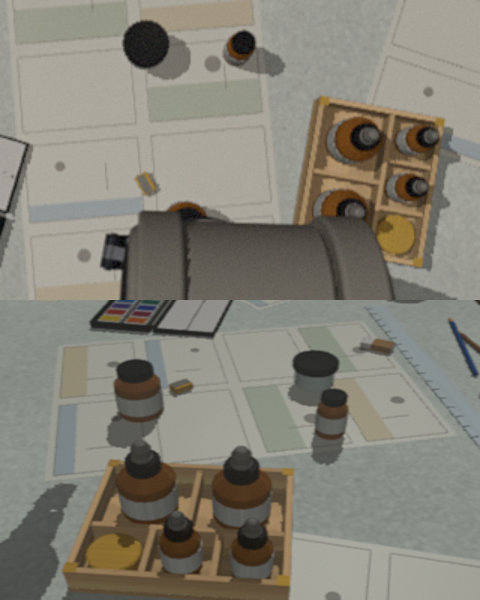

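All four bottles stand upright in their compartments: in the lower (side) half, the large ones are at (146,485) and (242,490), the small ones at (181,545) and (252,550). Their top heights fit the floor, and the flat-capped bottles and jar haven't moved.

```bash
python3 -c "
from rig import env
print(env.sign_off())"
```

```text
the job is handed in; nothing more can be done
None
```

All four dropper bottles are standing upright in the tray, the two large ones in the wide compartments and the two small ones in the empty narrow ones; the flat-capped bottles and the jar weren't moved, and I handed the job in at about 24 s (no verdict was returned).

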